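# Swing a rail in about its stop on the router table

## Task

Set the oak rail up for a stopped chamfer on the router table (router off, bit wound down): keep its right-hand end in the corner by the right-hand stop block and swing the rail in, sliding it flat on the table, until its long edge lies flush against the fence all along and that end is butted up against the stop. Leave it lying there, and don't disturb the push block, the tape measure or the spanner.

Things in the scene. Friction and masses are not known exactly. Their poses are not given: they have to be found in the camera images.
- rail: loose pale oak board 360 x 105 x 22 mm, 0.45 to 0.75 kg, flat; 2 to 6 N slides it. Right-hand end (heel) starts 20 to 45 mm from the right stop, left end (toe) swung towards the robot, 14 to 28 degrees off the fence. Origin: underside, heel corner next to the fence. +y along the fence-side edge to the toe (y 0 to 0.36), +x across it to the fence (x -0.105 to 0)
- rail_toe (a point): the other end of that fence-side edge: underside corner of the toe end next to the fence (0, 0.36, 0 in the rail's frame)
- fence: fixed fence beyond the rail: 920 mm long, brown MDF faces 65 mm high with a 60 mm gap in the middle, aluminium behind (top at 78 mm). Origin: on the table under the middle of the face; the face is its plane x = 0, +x into the fence (away from the robot), +y along it to the robot's left; yaw within 7 degrees. The dark plate and red ring in the table are flush
- stop: fixed right-hand stop: dark wood block, 36 mm out from the fence face, 40 mm along it, 47 mm high, strap to the fence top, black knob up to 115 mm. Origin: on the table in the inside corner of its cheek and the fence face; axes parallel to the fence's; cheek = its plane y = 0, rail on the +y side. When the rail is home, its frame coincides with this one
- end_stop: fixed left-hand stop block of the same make near the left end of the fence, 90 mm or more beyond the toe of the rail when home; not used in this job. Origin: on the table in the inside corner of its right-hand cheek and the fence face
- push_block: bystander: orange push block 200 x 75 mm with a black handle, 69 mm high, lying loose with its length (its x axis) roughly along the robot's y. Origin: centre of its underside
- tape: bystander: yellow and black tape measure, 72 x 40 x 65 mm, loose. Origin: centre of its underside
- spanner: bystander: steel collet spanner 190 mm long, loose, lying with its length (its x axis) roughly along the robot's y. Origin: middle of its underside
Mind the look-alikes: they are no part of the job. Leave any purple or red look-alike of the stop alone.

How it is judged:
By the outcome, as a careful person would: the job done as asked, in the order asked, and still so for the second after the job is handed in, with the robot touching nothing.
It also fails if it takes over 38 s, if anything falls off the work surface, if the arm or the gripper's body presses on something with over 40 N, if the wrist force passes 120 N, or if a joint passes its speed limit or range.

## Robot

A 6-joint arm with a two-finger parallel gripper is mounted at the origin on the work surface. World frame = base frame: x ahead of the robot, y to its left, z up, the work surface at z = 0. Lengths are in mm, angles in rad, forces in N, time in s.
With the tool pointing down it reaches from about 400 to 925 mm from the base axis. Payload 12.5 kg.
Tool frame: the origin (TCP) lies between the finger pads; the fingertips stand 19 mm ahead of it and the grasp point (between the pads) is the TCP (env.tips_ahead is the distance from the TCP to the fingertips, in mm); z points along the fingers, y is the line along which they close (so a half turn about z gives the same grasp; the last joint's range is limited). The gripper opens to 95 mm and grips with 3 to 60 N. Pads are 20 mm wide; open, the fingers measure 119 mm over their backs; the gripper's body (75 mm by 180 mm) begins 59 mm behind the grasp point.
Start: joints at [-1.354, 0.491, 1.559, -0, 1.092, -0.106], TCP at [198.287, -592.728, 233.661] pointing down, gripper open.
Joint ranges: [-3.1, 3.1], [-0.84, 2.19], [0.05, 2.79], [-1.13, 4.28], [0.06, 2.93], [-2.69, 2.69]. Speed limits (rad/s): [2.22, 2.22, 2.79, 3.14, 3.14, 3.14].

## Interface

Orientations are given as [roll, pitch, yaw] about the fixed x, y, z axes, in that order (R = Rz(yaw) Ry(pitch) Rx(roll)).
In Python, from cell import env gives the robot as it stands.
- The arm moves only by the shell command python3 -m crank 'ROWS'. ROWS is JSON, a list of rows, each a list of 5 numbers: the shift along the tool's x, y, z in mm, then the turn about the tool's z in degrees, then the finger opening in mm, from 0 to 95.1. In form: [[dx, dy, dz, yaw, grip], ...]. A call has 1 to 10 rows; each row is the pose to reach, as a shift and turn from the pose commanded when the call began, along the tool's axes at that moment; what a row does not reach only later rows make up. A row lasts 1/12 s, in which the tool goes at most 41.7 mm and 7.16 degrees, less where a joint would pass 70% of its speed; a pose out of reach is approached as far as the arm can. A call with a gripper value outside its range is refused whole. The fingers move at their own pace and stop on an object; the grip force is fixed at half the most. Time passes only in rows, so rows that repeat a pose let the fingers close. It gives the time, the measured TCP pose, the force, the opening and the grip force at its end, in the units of the state.
- env.state(): the state, without advancing time (a new reading comes with each control period).
- env.read_camera(name): name is "scene" or "top" or "wrist"; returns a dict with "img" (420x560x3 uint8, blue, green, red), "K" (3x3 intrinsics, pixels), "pose" (4x4, takes a point from camera to world coordinates). Camera axes: x right, y down, z forward; pixel columns grow to the right and rows downward; lengths in mm; the calibration is good to about 2 mm. The wrist camera is an equidistant fisheye: a pixel r from the principal point sees the ray r / f radians off the axis. A picture is of the moment at which its call begins. There is no depth.
- env.job_done(): hands the job in; it is judged then, once.
The state is a dict: "t": time; "joints": joint angles; "qvel": joint speeds; "tau": joint torques, N m; "eef_pos": TCP position; "tcp_rot": TCP orientation; "ft_force": force on the tool from outside, world axes, zero at the start; "moment": the same for the moment, N m; "opening": opening from 0.0 (shut) to 1.0 (fully open); "grip_force": force on a finger pad.
Only numpy, scipy, OpenCV 4.12 (cv2) and the standard library are available. Lean on these libraries where they do the work, as an engineer would, in place of code of your own. Each camera call takes 0.05 s, during which the arm holds its last target. There are 200 camera calls.

## Working session

There is one attempt and no reset: what is moved stays moved. The work goes in short steps, Python scripts to look and compute and a shell command to move; the robot and the scene stay as the last step left them, time stands still between calls to the robot, and variables do not carry over. Pictures are saved under pics/ and viewed, at most 10 in all, crops included, and the job is handed in when it is done.

```bash
mkdir -p pics; ls; cat > h.py <<'E'
import numpy as np,cv2
from cell import env
def shot(n,f):
    c=env.read_camera(n); cv2.imwrite('pics/'+f+'.png',c['img']); np.savez('pics/'+f+'.npz',K=c['K'],pose=c['pose']); return c
def w(f,uv,z=0):
    d=np.load('pics/'+f+'.npz');K,P=d['K'],d['pose']
    uv=np.atleast_2d(uv).astype(float)
    r=np.c_[(uv[:,0]-K[0,2])/K[0,0],(uv[:,1]-K[1,2])/K[1,1],np.ones(len(uv))]@P[:3,:3].T
    o=P[:3,3]; return o+r*((z-o[2])/r[:,2])[:,None]
E
python3 - <<'E'
from h import *
for n in('scene','top'):
    c=shot(n,n+'0'); print(n,c['K'].tolist(),c['pose'].round(3).tolist())
s=env.state();print({k:np.round(v,3).tolist() for k,v in s.items()})
E
```

```text
pics
scene [[418.32337771432327, 0.0, 275.9955403102221], [0.0, 418.32337771432327, 203.36221266202426], [0.0, 0.0, 1.0]] [[-0.781, 0.404, -0.477, 1142.135], [0.625, 0.497, -0.602, 677.207], [-0.006, -0.768, -0.64, 861.537], [0.0, 0.0, 0.0, 1.0]]
top [[547.0585624327325, 0.0, 280.3485576128467], [0.0, 547.0585624327325, 200.35384140909076], [0.0, 0.0, 1.0]] [[0.003, -0.99, 0.138, 297.205], [-1.0, -0.002, 0.003, -78.173], [-0.002, -0.138, -0.99, 1716.457], [0.0, 0.0, 0.0, 1.0]]
{'t': 0.1, 'joints': [-1.354, 0.491, 1.559, 0.0, 1.092, -0.106], 'qvel': [-0.001, -0.0, 0.0, 0.001, 0.0, 0.002], 'tau': [0.003, -61.362, -25.861, 0.069, 0.047, -0.0], 'eef_pos': [198.262, -592.504, 233.136], 'tcp_rot': [-3.141, -0.0, 0.323], 'ft_force': [0.766, 0.566, -0.788], 'moment': [-0.029, -0.026, -0.025], 'grip_force': 0.0, 'opening': 0.999}
```

View pics/top0.png

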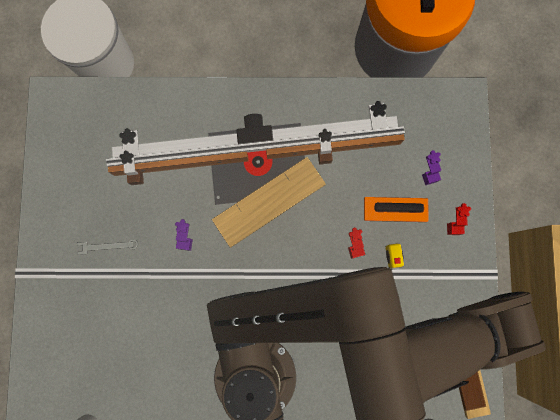

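View pics/scene0.png

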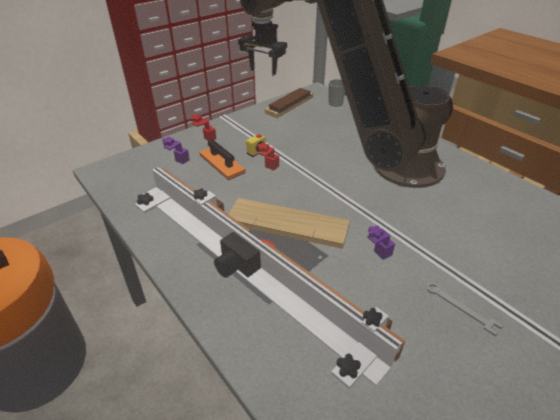

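```bash
python3 - <<'E'
from h import *
i=cv2.imread('pics/top0.png')[90:260,190:350]
cv2.imwrite('pics/c1.png',cv2.resize(i[:,:],None,fx=3.5,fy=3.5,interpolation=cv2.INTER_CUBIC))
E
```

```text
(no output)
```

View pics/c1.png

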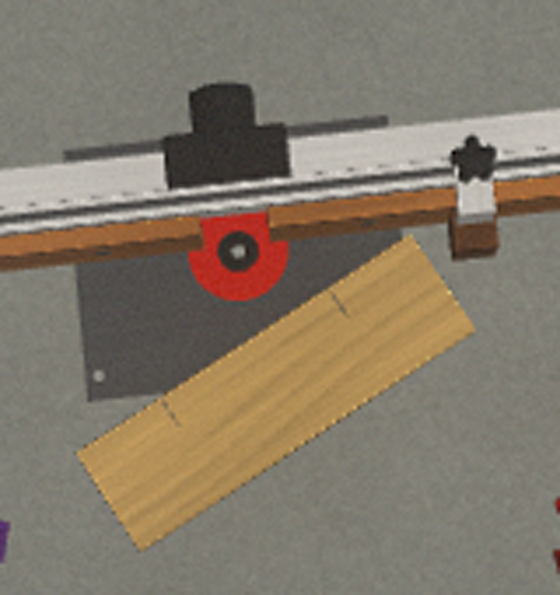

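```bash
cat >> h.py <<'E'
def crop(p,x0=190,y0=90,s=3.5): return (np.array(p,float)+.5)/s-.5+[x0,y0]
E
python3 - <<'E'
from h import *
r=w('top0',crop([(410,236),(474,329),(141,549),(79,455)]),22);print(r.round(1))
f=w('top0',crop([(0,270),(200,249),(270,240),(440,219)]),0);print(f.round(1))
fl=w('top0',[(110,173),(402,143)],0);print('full',fl.round(1), 'yaw',np.degrees(np.arctan2(-(fl[0]-fl[1])[0],(fl[0]-fl[1])[1])))
s=w('top0',crop([(453,259),(497,254)]),0);print('stopfront',s.round(1))
e=r[3]-r[0];print('rail yaw',np.degrees(np.arctan2(-e[0],e[1])),np.linalg.norm(e),np.linalg.norm(r[1]-r[0]))
E
```

```text
[[ 671.6 -156.8   22. ]
 [ 586.5 -213.9   22. ]
 [ 388.8   81.9   22. ]
 [ 472.1  138.4   22. ]]
[[ 644.   216.7    0. ]
 [ 663.9   34.2    0. ]
 [ 672.4  -29.7    0. ]
 [ 692.4 -185.4    0. ]]
full [[ 623.2  470.6    0. ]
 [ 723.2 -463.9    0. ]] yaw 6.110117327594345
stopfront [[ 655.1 -197.     0. ]
 [ 659.8 -237.2    0. ]]
rail yaw 34.050623163465936 356.24819238419406 102.43015643518848
```

```bash
cat >> h.py <<'E'
def go(targets):
    s=env.state(); p=s['eef_pos']; y=s['tcp_rot'][2]; c,k=np.cos(y),np.sin(y)
    for x,yy,z,deg in targets:
        d=np.array([x,yy,z])-p
        print('dx %.1f dy %.1f dz %.1f turn %.1f'%(c*d[0]+k*d[1],k*d[0]-c*d[1],-d[2],(np.degrees(y)-deg+180)%360-180))
E
python3 -c "
from h import *
go([(600,-150,200,34),(415,133,200,34),(415,133,27,34)])"
```

```text
dx 521.4 dy -292.2 dz 33.1 turn -15.5
dx 435.7 dy -619.3 dz 33.1 turn -15.5
dx 435.7 dy -619.3 dz 206.1 turn -15.5
```

Candidates: the rail is the pale board at (268,200), with no other board on the table. For the stop I have the dark-wood block on the fence at (325,150), the end stop at (133,170), purple look-alikes at (183,235) and (432,168), and red look-alikes at (356,242) and (460,220). I choose (325,150). The close crop shows it is brown wood strapped to the fence, and the rail heel sits about 38 mm left of it and 15 mm off the fence.

```bash
python3 -m crank '[[521,-292,33,-15.5,0],[521,-292,33,-15.5,0],[521,-292,33,-15.5,0],[521,-292,33,-15.5,0],[521,-292,33,-15.5,0],[521,-292,33,-15.5,0],[521,-292,33,-15.5,0],[521,-292,33,-15.5,0],[521,-292,33,-15.5,0],[521,-292,33,-15.5,0]]'
python3 -c "
from h import *
go([(600,-150,200,34),(415,133,200,34),(415,133,27,34)])"
```

```text
t: 0.93
eef_pos: [478.9, -282.9, 210.4]
tcp_rot: [-3.141, 0.0, 0.593]
ft_force: [0.4, -0.4, -0.5]
opening: 0.358
grip_force: 0.0
dx 174.7 dy -42.5 dz 10.4 turn -0.0
dx 179.5 dy -380.6 dz 10.4 turn -0.0
dx 179.5 dy -380.6 dz 183.4 turn -0.0
```

```bash
python3 -m crank '[[180,-381,0,0,0],[180,-381,0,0,0],[180,-381,0,0,0],[180,-381,0,0,0],[180,-381,0,0,0],[180,-381,0,0,0],[180,-381,0,0,0],[180,-381,0,0,0],[180,-381,0,0,0],[180,-381,0,0,0]]'
python3 -c "
from h import *
go([(415,133,27,34)])"
```

```text
t: 1.77
eef_pos: [414.1, 129.0, 210.6]
tcp_rot: [3.141, -0.0, 0.593]
ft_force: [0.3, -0.2, 1.9]
opening: 0.005
grip_force: 0.0
dx 3.0 dy -2.8 dz 183.6 turn -0.0
```

```bash
python3 -m crank '[[0,0,40,0,0],[0,0,80,0,0],[0,0,120,0,0],[0,0,150,0,0],[0,0,170,0,0],[0,0,183,0,0],[0,0,183,0,0]]'
python3 -c "
from h import *
shot('top','t1');shot('scene','s1')
i=cv2.imread('pics/t1.png')[90:260,190:350]
cv2.imwrite('pics/c2.png',cv2.resize(i,None,fx=3.5,fy=3.5,interpolation=cv2.INTER_CUBIC))"
```

```text
t: 2.35
eef_pos: [413.8, 127.0, 25.3]
tcp_rot: [-3.14, 0.004, 0.593]
ft_force: [0.0, 0.5, 1.1]
opening: 0.007
grip_force: 0.0
```

View pics/s1.png

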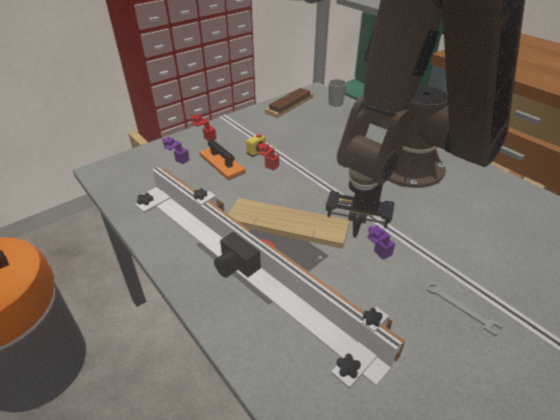

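The scene picture shows the closed fingertips at about (357,225), just clear of the rail's toe end at (348,230). Now I push along the rail.

```bash
python3 -m crank '[[0,3,0,0,0],[0,6,0,0,0],[0,9,0,0,0],[0,12,0,0,0],[0,15,0,0,0],[0,18,0,0,0],[0,21,0,0,0],[0,24,0,0,0],[0,27,0,0,0],[0,28,0,0,0]]';python3 -m crank '[[0,2,0,0,0],[0,4,0,0,0],[0,5,0,0,0]]'
python3 -c "
from h import *
shot('top','t2')
i=cv2.imread('pics/t2.png')[90:260,190:350]
cv2.imwrite('pics/c3.png',cv2.resize(i,None,fx=3.5,fy=3.5,interpolation=cv2.INTER_CUBIC))"
```

```text
t: 3.28
eef_pos: [430.1, 103.8, 27.8]
tcp_rot: [-3.141, 0.001, 0.593]
ft_force: [-3.7, 5.7, 7.6]
opening: 0.006
grip_force: 4.0
t: 3.53
eef_pos: [432.7, 99.8, 27.8]
tcp_rot: [-3.141, 0.001, 0.593]
ft_force: [-3.3, 5.4, 7.0]
opening: 0.004
grip_force: 4.0
```

View pics/c3.png

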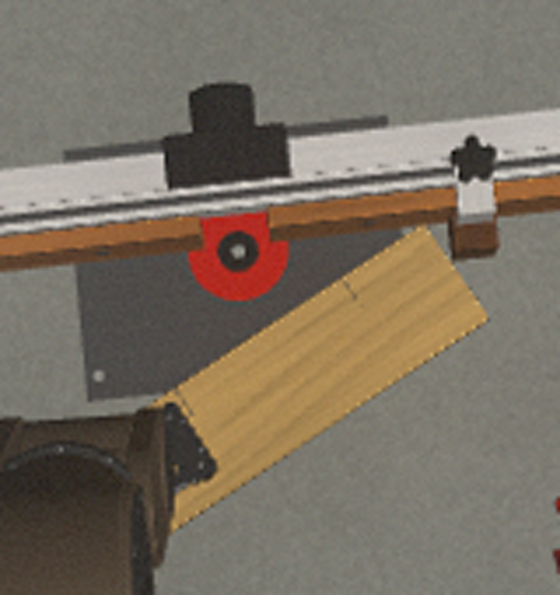

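The crop shows the rail moved about 18 mm along, with the heel corner at crop (424,227). A few mm still separate its end from the stop's front corner at (453,259).

```bash
python3 -m crank '[[0,2,0,0,0],[0,4,0,0,0],[0,5,0,0,0]]';python3 -m crank '[[0,1,0,0,0],[0,2,0,0,0]]';
```

```text
t: 3.83
eef_pos: [435.3, 95.8, 27.8]
tcp_rot: [-3.14, 0.001, 0.593]
ft_force: [-7.0, 13.8, 9.8]
opening: 0.002
grip_force: 8.3
t: 4.0
eef_pos: [435.0, 94.9, 27.8]
tcp_rot: [-3.139, 0.003, 0.593]
ft_force: [-13.1, 28.2, 13.7]
opening: 0.002
grip_force: 15.7
```

The force rises to about 31 N, so the heel is against the stop. I back off, lift over and come down beside the near edge.

```bash
python3 -m crank '[[0,-10,0,0,0],[0,-12,-40,0,0],[-10,-12,-65,0,0],[-40,15,-65,0,0],[-76,50,-65,0,0],[-76,90,-65,0,0],[-76,126,-65,0,0],[-76,126,-35,0,0],[-76,126,0,0,0],[-76,126,0,0,0]]'
python3 -c "
from h import *
shot('top','t3')
i=cv2.imread('pics/t3.png')[90:260,190:350]
cv2.imwrite('pics/c4.png',cv2.resize(i,None,fx=3.5,fy=3.5,interpolation=cv2.INTER_CUBIC))"
```

```text
t: 4.83
eef_pos: [442.8, -53.4, 23.3]
tcp_rot: [-3.136, 0.005, 0.592]
ft_force: [-1.4, 0.2, -0.1]
opening: 0.008
grip_force: 0.0
```

View pics/c4.png

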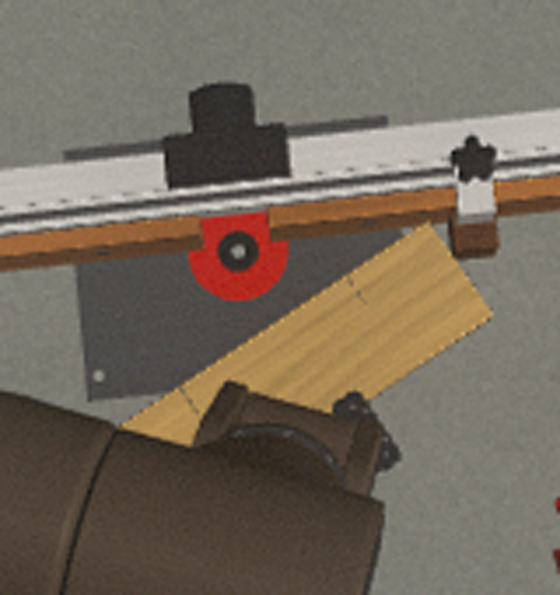

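The crop shows the heel corner at (430,223), close to the fence and against the stop. The gripper is beside the near edge. I work out the swing arc next.

```bash
cat >> h.py <<'E'
F=np.radians(6.3); n=np.array([np.cos(F),np.sin(F)]); t=np.array([-np.sin(F),np.cos(F)]); S=666*n-268*t
def finger(a,xr,yr,gap=0):
    A=np.radians(a); H=S+t*36*np.tan(A)-gap*n
    B=F+A; return H+xr*np.array([np.cos(B),np.sin(B)])+yr*np.array([-np.sin(B),np.cos(B)]), 6.3+a
E
python3 - <<'E'
from h import *
p=env.state()['eef_pos'][:2]
H=finger(27.7,0,0,4)[0];B=np.radians(34);ex=np.array([np.cos(B),np.sin(B)]);ey=np.array([-ex[1],ex[0]])
print(H,(p-H)@ex,(p-H)@ey, w('top0',[0,0])[0][:1], w('t3',crop([(430,223)]),22))
for a in (27.7,24,20,16,12,8,4,2,0):
    q,d=finger(a,-116,238,4*a/28); print(a,end=' '); go([(*q,27,d)])
E
```

```text
[ 685.33692304 -174.95114007] -132.5630686056349 236.56561970959024 [1210.29044292] [[ 683.624359   -174.92955943   22.        ]]
27.7 dx 16.6 dy -1.4 dz -1.3 turn -0.0
24 dx 31.3 dy -5.6 dz -1.3 turn 3.7
20 dx 47.8 dy -9.2 dz -1.3 turn 7.7
16 dx 64.8 dy -11.7 dz -1.3 turn 11.7
12 dx 82.1 dy -13.0 dz -1.3 turn 15.7
8 dx 99.7 dy -13.1 dz -1.3 turn 19.7
4 dx 117.4 dy -12.0 dz -1.3 turn 23.7
2 dx 126.3 dy -11.0 dz -1.3 turn 25.7
0 dx 135.2 dy -9.6 dz -1.3 turn 27.7
```

```bash
python3 -m crank '[[8,0,0,0,0],[15,0,0,0,0],[19,-1,0,0.5,0],[23,-2,0,1.5,0],[27,-3,0,2.5,0],[31,-4,0,3.5,0],[35,-5,0,4.5,0],[40,-6,0,6,0],[44,-7,0,7,0],[48,-7,0,8,0]]'
python3 -c "
from h import *
shot('top','t4')
i=cv2.imread('pics/t4.png')[90:260,190:350]
cv2.imwrite('pics/c5.png',cv2.resize(i,None,fx=3.5,fy=3.5,interpolation=cv2.INTER_CUBIC))"
```

```text
t: 5.72
eef_pos: [480.1, -19.3, 29.2]
tcp_rot: [-3.142, 0.0, 0.454]
ft_force: [-7.7, 0.5, 4.2]
opening: 0.005
grip_force: 3.1
```

View pics/c5.png

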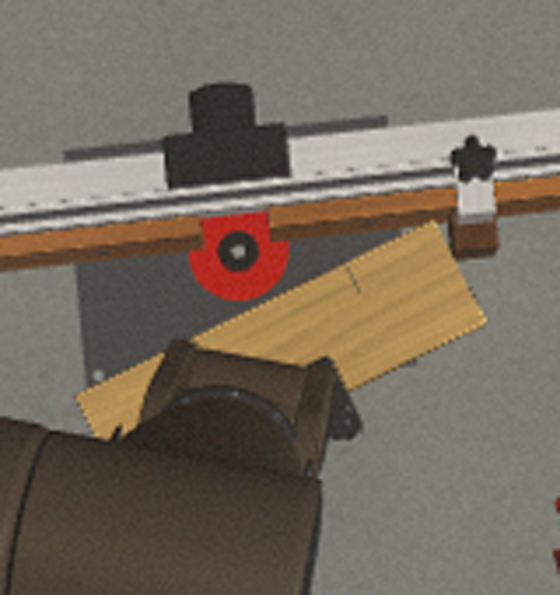

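The rail has turned to about 20° off the fence, from crop (76,397) to (434,221), and the heel has stayed in the corner. I continue.

```bash
python3 - <<'E'
from h import *
for a in (20,16,12,8,4,2,0):
    q,d=finger(a,-116,238,4*a/28); print(a,end=' '); go([(*q,27,d)])
E
```

```text
20 dx -2.7 dy -1.8 dz 2.2 turn -0.4
16 dx 13.8 dy -6.7 dz 2.2 turn 3.6
12 dx 30.7 dy -10.4 dz 2.2 turn 7.6
8 dx 48.1 dy -12.9 dz 2.2 turn 11.6
4 dx 65.9 dy -14.3 dz 2.2 turn 15.6
2 dx 74.9 dy -14.5 dz 2.2 turn 17.6
0 dx 83.9 dy -14.4 dz 2.2 turn 19.6
```

```bash
python3 -m crank '[[4,-1,1,1,0],[9,-2,1,2.2,0],[14,-4,1,3.6,0],[18,-5,1,4.6,0],[22,-6,1,5.5,0],[26,-7,1,6.5,0],[31,-8,1,7.6,0],[35,-9,1,8.6,0],[39,-9,1,9.5,0],[43,-9,1,10.4,0]]'
python3 - <<'E'
from h import *
shot('top','t5')
i=cv2.imread('pics/t5.png')[90:260,190:350]
cv2.imwrite('pics/c6.png',cv2.resize(i,None,fx=3.5,fy=3.5,interpolation=cv2.INTER_CUBIC))
for a in (8,6,4,2,1,0):
    q,d=finger(a,-116,238,4*a/28); print(a,end=' '); go([(*q,27,d)])
E
```

```text
t: 6.6
eef_pos: [514.8, 7.4, 27.4]
tcp_rot: [-3.141, 0.001, 0.272]
ft_force: [-4.0, 2.1, 0.2]
opening: 0.003
grip_force: 2.0
8 dx 4.3 dy -5.1 dz 0.5 turn 1.2
6 dx 12.8 dy -7.5 dz 0.5 turn 3.2
4 dx 21.5 dy -9.7 dz 0.5 turn 5.2
2 dx 30.2 dy -11.5 dz 0.5 turn 7.2
1 dx 34.7 dy -12.3 dz 0.5 turn 8.2
0 dx 39.1 dy -13.0 dz 0.5 turn 9.2
```

View pics/c6.png

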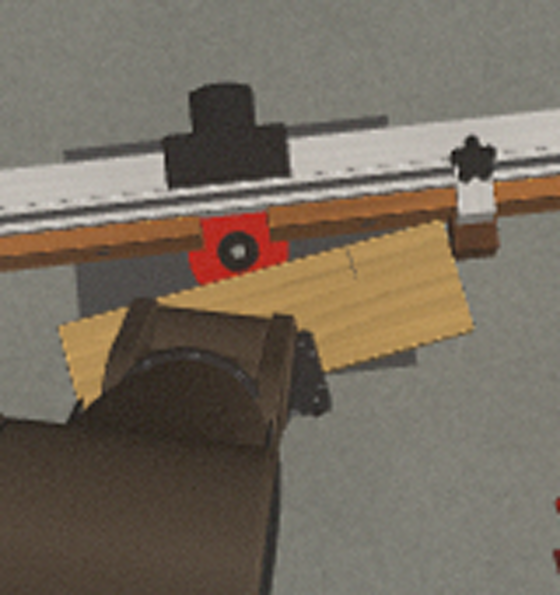

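The crop shows about 9° left, with the heel corner at (444,221) beside the stop. I close the remaining angle while watching the force.

```bash
python3 -m crank '[[4,-1,0,1,0],[8,-2,0,2,0],[12,-3,0,3,0],[16,-4,0,4,0],[20,-5,0,5,0],[24,-6,0,6,0],[28,-6,0,7,0],[32,-7,0,8,0],[35,-7,0,9,0],[37,-7,0,9.2,0]]'; python3 -m crank '[[0.5,0,0,0,0],[1,0,0,0,0]]'; python3 -c "
from h import *
q,d=finger(0,-116,238,0); go([(*q,27,d)])"
```

```text
t: 7.48
eef_pos: [549.0, 23.9, 27.0]
tcp_rot: [-3.141, 0.0, 0.111]
ft_force: [-5.9, 4.3, 1.4]
opening: -0.001
grip_force: 2.6
t: 7.65
eef_pos: [549.6, 23.9, 27.0]
tcp_rot: [-3.141, 0.001, 0.112]
ft_force: [-7.3, 2.9, 3.4]
opening: 0.002
grip_force: 3.6
dx 1.1 dy -6.6 dz 0.0 turn 0.1
```

```bash
python3 -m crank '[[1,0,0,0,0],[2,0,0,0,0],[2,0,0,0,0]]'; python3 -m crank '[[1,0,0,0,0],[2,0,0,0,0],[2,0,0,0,0]]'
```

```text
t: 7.9
eef_pos: [550.0, 24.0, 27.0]
tcp_rot: [-3.141, 0.004, 0.112]
ft_force: [-13.4, 0.7, 8.2]
opening: 0.004
grip_force: 6.3
t: 8.15
eef_pos: [550.1, 24.0, 27.0]
tcp_rot: [-3.141, 0.009, 0.112]
ft_force: [-20.6, -2.5, 14.9]
opening: 0.002
grip_force: 10.7
```

Force builds at the fence, so the edge is home there. Now I go round to the toe end and push the heel firmly against the stop.

```bash
python3 -m crank '[[-15,0,0,0,0],[-16,0,-35,0,0],[-16,-20,-65,0,0],[-10,-60,-65,0,0],[10,-100,-65,0,0],[35,-135,-65,0,0],[48,-162,-65,0,0],[48,-162,-65,0,0],[48,-162,-30,0,0],[48,-162,0,0,0]]'
python3 -m crank '[[0,2,0,0,0],[0,5,0,0,0],[0,8,0,0,0],[0,10,0,0,0]]'
python3 -c "
from h import *
p=env.state()['eef_pos'][:2]-S;print(p@n,p@t)
shot('top','t6')
i=cv2.imread('pics/t6.png')[90:260,190:350]
cv2.imwrite('pics/c7.png',cv2.resize(i,None,fx=3.5,fy=3.5,interpolation=cv2.INTER_CUBIC))"
```

```text
t: 8.98
eef_pos: [585.0, 191.3, 27.3]
tcp_rot: [-3.141, -0.006, 0.113]
ft_force: [-0.2, 0.9, -1.1]
opening: 0.005
grip_force: 0.0
t: 9.32
eef_pos: [585.9, 179.8, 28.6]
tcp_rot: [-3.142, -0.003, 0.111]
ft_force: [0.6, -0.5, -0.4]
opening: 0.008
grip_force: 0.0
-63.924554408712 382.38008554752287
```

View pics/c7.png

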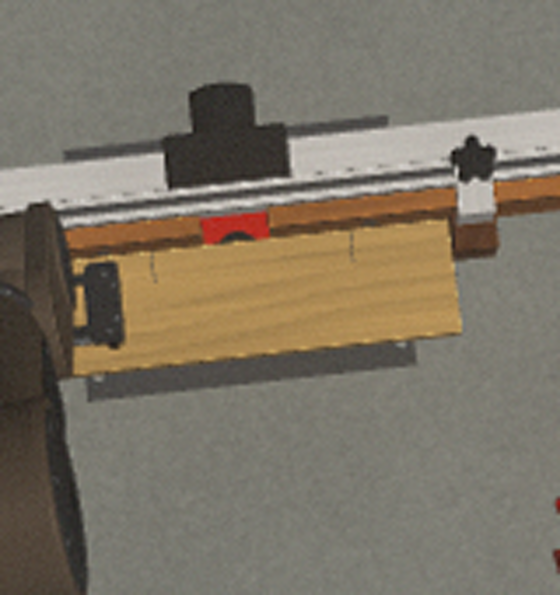

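The crop shows the rail's fence edge parallel and close to the fence, and its heel edge at x≈450–460. A mm or so may remain to the stop's cheek at 453.

```bash
python3 -m crank '[[0,2,0,0,0],[0,4,0,0,0],[0,6,0,0,0],[0,7,0,0,0]]'; python3 -m crank '[[0,1.5,0,0,0],[0,3,0,0,0],[0,4,0,0,0],[0,4,0,0,0]]'; python3 -c "
from h import *
p=env.state()['eef_pos'][:2]-S;print(p@n,p@t)"
```

```text
t: 9.7
eef_pos: [585.7, 173.0, 27.0]
tcp_rot: [3.142, -0.0, 0.111]
ft_force: [0.2, -0.6, 0.1]
opening: 0.007
grip_force: 0.0
t: 10.03
eef_pos: [586.0, 169.1, 26.5]
tcp_rot: [3.141, 0.0, 0.111]
ft_force: [-0.3, -0.1, 1.1]
opening: 0.007
grip_force: 0.0
-65.00367940323626 371.8020947839018
```

```bash
python3 -m crank '[[0,1,0,0,0],[0,2,0,0,0],[0,3,0,0,0],[0,3,0,0,0]]'; python3 -m crank '[[0,1,0,0,0],[0,2,0,0,0],[0,3,0,0,0],[0,3,0,0,0]]'; python3 -c "
from h import *
p=env.state()['eef_pos'][:2]-S;print(p@n,p@t)"
```

```text
t: 10.37
eef_pos: [586.3, 166.2, 26.6]
tcp_rot: [3.141, 0.0, 0.112]
ft_force: [1.0, -0.2, -0.3]
opening: 0.005
grip_force: 0.0
t: 10.7
eef_pos: [586.4, 164.3, 26.6]
tcp_rot: [-3.14, -0.0, 0.111]
ft_force: [-1.3, 9.0, -0.2]
opening: 0.004
grip_force: 4.3
-65.08226194742704 366.945319002665
```

```bash
python3 -m crank '[[0,1,0,0,0],[0,1.5,0,0,0],[0,1.5,0,0,0]]'; python3 -m crank '[[0,1,0,0,0],[0,1.5,0,0,0],[0,1.5,0,0,0]]'
```

```text
t: 10.95
eef_pos: [586.2, 164.0, 26.6]
tcp_rot: [-3.139, 0.0, 0.111]
ft_force: [-2.6, 18.3, 0.0]
opening: 0.003
grip_force: 9.3
t: 11.2
eef_pos: [586.0, 163.8, 26.6]
tcp_rot: [-3.138, 0.001, 0.111]
ft_force: [-4.6, 28.3, -0.4]
opening: 0.006
grip_force: 14.5
```

The heel is butted. Pushing off-centre may have opened the toe slightly, so I re-seat the edge with a push nearer the toe and one near the heel.

```bash
python3 -m crank '[[0,-12,0,0,0],[-30,-14,0,0,0],[-66,-10,0,0,0],[-68,30,0,0,0],[-68,65,0,0,0],[-68,97,0,0,0],[-60,97,0,0,0],[-56,97,0,0,0],[-54,97,0,0,0],[-52,97,0,0,0]]'; python3 -m crank '[[1,0,0,0,0],[2,0,0,0,0],[3,0,0,0,0],[3,0,0,0,0]]'
```

```text
t: 12.03
eef_pos: [545.9, 59.0, 26.5]
tcp_rot: [3.142, 0.001, 0.113]
ft_force: [-6.3, -5.8, 5.4]
opening: 0.003
grip_force: 4.5
t: 12.37
eef_pos: [545.9, 59.3, 26.4]
tcp_rot: [-3.141, 0.007, 0.114]
ft_force: [-13.2, -6.4, 9.6]
opening: 0.004
grip_force: 6.7
```

```bash
python3 -m crank '[[1,0,0,0,0],[2,0,0,0,0],[3,0,0,0,0],[3,0,0,0,0]]'; python3 -m crank '[[-10,0,0,0,0],[-18,5,0,0,0],[-18,45,0,0,0],[-18,85,0,0,0],[-18,125,0,0,0],[-18,160,0,0,0],[-10,160,0,0,0],[-6,160,0,0,0],[-4,160,0,0,0],[-3,160,0,0,0]]'; python3 -m crank '[[1,0,0,0,0],[2,0,0,0,0],[3,0,0,0,0],[3,0,0,0,0]]'
```

```text
t: 12.7
eef_pos: [546.1, 59.4, 26.4]
tcp_rot: [-3.141, 0.013, 0.114]
ft_force: [-24.3, -10.0, 19.8]
opening: 0.008
grip_force: 13.0
t: 13.53
eef_pos: [564.3, -99.9, 26.2]
tcp_rot: [-3.141, 0.006, 0.114]
ft_force: [-17.4, -14.4, 7.9]
opening: 0.003
grip_force: 9.7
t: 13.87
eef_pos: [564.4, -99.7, 26.1]
tcp_rot: [-3.14, 0.012, 0.114]
ft_force: [-28.3, -20.6, 13.9]
opening: 0.004
grip_force: 15.4
```

```bash
python3 -m crank '[[-10,0,0,0,0],[-18,0,0,0,0],[-18,0,0,0,0]]'; python3 -c "
from h import *
p=env.state()['eef_pos'][:2]-S;print(p@n,p@t)
q=S-54*n+382*t;go([(*q,27,6.3)])
shot('top','t7')"
```

```text
t: 14.12
eef_pos: [550.8, -100.8, 26.6]
tcp_rot: [-3.141, 0.001, 0.113]
ft_force: [-0.6, -0.4, 0.3]
opening: 0.007
grip_force: 0.0
-129.62005018542547 107.32593970835822
dx 76.5 dy -274.4 dz -0.4 turn 0.2
```

```bash
python3 -m crank '[[0,0,-40,0,0],[0,-40,-65,0,0],[10,-80,-65,0,0],[20,-120,-65,0,0],[30,-160,-65,0,0],[45,-197,-65,0,0],[60,-233,-65,0,0],[75,-266,-65,0,0],[75,-274,-65,0,0],[75,-274,-65,0,0]]'; python3 -m crank '[[0,0,35,0,0],[0,0,65,0,0],[0,0,65,0,0],[0,6,65,0,0],[0,10,65,0,0],[0,12,65,0,0],[0,13,65,0,0],[0,13,65,0,0]]';python3 -m crank '[[0,1,0,0,0],[0,2,0,0,0],[0,2,0,0,0]]'; python3 -c "
from h import *
p=env.state()['eef_pos'][:2]-S;print(p@n,p@t)"
```

```text
t: 15.0
eef_pos: [595.9, 181.8, 91.4]
tcp_rot: [-3.141, -0.001, 0.116]
ft_force: [0.1, 0.2, 0.4]
opening: 0.007
grip_force: 0.0
t: 15.67
eef_pos: [598.2, 165.6, 28.4]
tcp_rot: [-3.141, -0.003, 0.111]
ft_force: [0.6, 3.8, 1.2]
opening: 0.0
grip_force: 1.6
t: 15.92
eef_pos: [598.2, 165.3, 28.4]
tcp_rot: [-3.139, -0.003, 0.111]
ft_force: [-2.4, 16.1, 1.9]
opening: 0.002
grip_force: 8.2
-53.227516603599504 366.64786224324104
```

The end contacts at the same position as before (t=366.6 mm) and is solid. I retreat and check.

```bash
python3 -m crank '[[0,-8,0,0,0],[0,-14,0,0,0],[0,-14,-40,0,0],[-20,-14,-80,0,0],[-60,-14,-110,0,0],[-100,-30,-120,0,0],[-130,-60,-120,0,0],[-130,-90,-120,0,0],[-130,-120,-120,0,0],[-130,-120,-120,0,0]]'
python3 -c "
from h import *
c=shot('top','t8')
i=c['img'][90:260,190:350]
a=cv2.resize(i,None,fx=3.5,fy=3.5,interpolation=cv2.INTER_CUBIC)[80:400]
b=c['img'][60:290,60:480]
b=cv2.resize(b,(560,307))
cv2.imwrite('pics/c8.png',cv2.resize(np.vstack([a[:290],b]),None,fx=1,fy=1))"
```

```text
t: 16.75
eef_pos: [454.3, 272.1, 148.0]
tcp_rot: [-3.141, -0.003, 0.115]
ft_force: [-1.3, 0.2, -0.3]
opening: 0.005
grip_force: 0.0
```

View pics/c8.png

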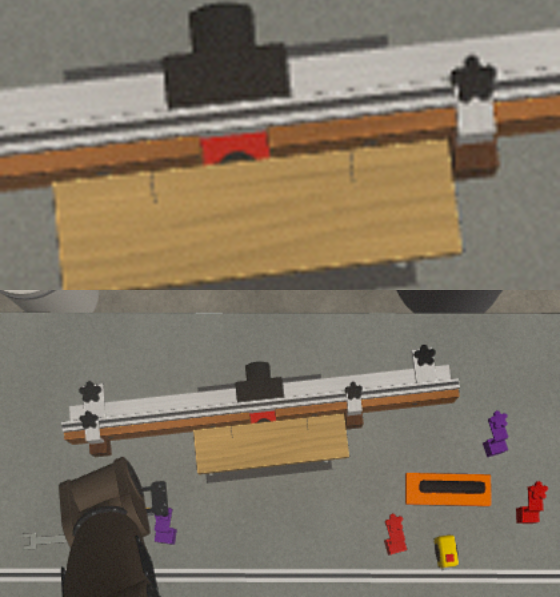

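The rail's fence edge runs from crop (54,183) to (448,140), along the fence with its heel at the stop. The bystanders are in their original places. One numeric check before handing in.

```bash
python3 - <<'E'
from h import *
r=w('t8',crop([(448,221),(461,332),(54,263)]),22)[:,:2]-S
print(np.c_[r@n,r@t].round(1))
E
```

```text
[[  -5.6    2.7]
 [-107.9    3. ]
 [  -5.8  360.5]]
```

```bash
python3 -c "
from cell import env
print(env.job_done())"
```

```text
the job is handed in; nothing more can be done
None
```

I handed the job in at about 17 s: the rail lies flush along the fence with its right-hand end butted against the right stop, and the push block, tape measure and spanner were not touched. I judged the seating from firm contact at both ends (20–30 N) and the last top view, where pixel readings still put the edge 5–6 mm off the fence at both ends; I took that as camera error because the finger contacts put it within about 1 mm.

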